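Swap the run-out fruit jar in the cold caddy

TASK

One of the four closed white jars in the steel cold caddy has run out of frozen fruit; they look alike, so heft them to find the light one. Stand the light jar upright in the grey wash-up tub and set the full jar from the wooden tray down fully home in the empty well, with the other three jars fully home in the caddy too. Set jars down rather than dropping them, keep them upright, and do not knock or shift the beakers, bottle, lids or tumbler.

Things in the scene. Friction and masses are not known exactly. Their poses are not given: they have to be found in the camera images.
- caddy: fixed stainless cold caddy, 215 mm (its x) by 315 mm (its y) by 72 mm tall, with a 6 mm rim and six round wells of 77 mm diameter, 60 mm deep (floor 12 mm above the counter), centred at x = -47.5 or 47.5 mm, y = -95, 0 or 95 mm in its frame. Four hold the jars, two hold steel beakers. Origin: centre of the underside; z up
- jar_a: one of four look-alike white jars with tight grey screw lids, in caddy wells. Body 68 mm diameter; lid 64 mm diameter, from 100 to 124 mm above the underside (the jar's height). Origin: centre of the underside; z up. Three hold a loose block of frozen fruit (3 mm side play, 8 mm above) and weigh 0.31 to 0.38 kg in all; the fourth, any one of the four, holds a scrap: 0.11 kg.
- jar_b: one of four look-alike white jars with tight grey screw lids, in caddy wells. Body 68 mm diameter; lid 64 mm diameter, from 100 to 124 mm above the underside (the jar's height). Origin: centre of the underside; z up. Three hold a loose block of frozen fruit (3 mm side play, 8 mm above) and weigh 0.31 to 0.38 kg in all; the fourth, any one of the four, holds a scrap: 0.11 kg.
- jar_c: one of four look-alike white jars with tight grey screw lids, in caddy wells. Body 68 mm diameter; lid 64 mm diameter, from 100 to 124 mm above the underside (the jar's height). Origin: centre of the underside; z up. Three hold a loose block of frozen fruit (3 mm side play, 8 mm above) and weigh 0.31 to 0.38 kg in all; the fourth, any one of the four, holds a scrap: 0.11 kg.
- jar_d: one of four look-alike white jars with tight grey screw lids, in caddy wells. Body 68 mm diameter; lid 64 mm diameter, from 100 to 124 mm above the underside (the jar's height). Origin: centre of the underside; z up. Three hold a loose block of frozen fruit (3 mm side play, 8 mm above) and weigh 0.31 to 0.38 kg in all; the fourth, any one of the four, holds a scrap: 0.11 kg.
- spare: the full replacement jar on the tray: same shape and size as the jars in the caddy, 0.36 kg. Origin: centre of the underside; z up the jar
- tub: fixed grey plastic wash-up tub, open on top, 280 mm (its x) by 200 mm (its y) by 95 mm tall outside, walls 4 mm with a 12 mm wider rolled rim, inner floor 4 mm above its origin. It stands to the left or to the right of the caddy. Origin: centre of the underside on the counter; z up
- tumbler: bystander: a white plastic tumbler, 74 mm diameter at the rim, 88 mm tall, standing in the tub anywhere along its length. Origin: centre of the underside
- tray: fixed brown wooden serving tray, 280 mm (its x) by 200 mm (its y), 6 mm thick with a 16 mm high edge. It stands on the other side of the caddy from the tub. The spare jar, the bottle and the stack of lids stand on it roughly in a row along its x axis, in any order, about 90 mm apart. Origin: centre of the underside on the counter; z up
- bottle: bystander: small amber glass bottle with a white cap, 56 mm diameter, 165 mm tall, on the tray. Origin: centre of the underside
- lids: bystander: stack of black cup lids, 72 mm diameter, 45 mm tall, on the tray. Origin: centre of the underside
- beaker_1: bystander: open steel beaker, 60 mm diameter at the rim, 96 mm tall, standing in a well of the caddy. Origin: centre of the underside
- beaker_2: bystander: open steel beaker, 60 mm diameter at the rim, 96 mm tall, standing in a well of the caddy. Origin: centre of the underside

How it is judged (in metres and radians):
At the end, for the whole second after the job is handed in: The run-out jar (pressing on the tub with under 2 N) stands upright within 6 degrees on the tub floor; the other three jars and the spare each stand in a caddy well, upright within 6 degrees, underside at most 4 mm above the well floor; all at rest ((((x of jar_a in the frame of tub between -0.115 and 0.115 m and y of jar_a in the frame of tub between -0.075 and 0.075 m and z of jar_a in the frame of tub below 0.01 m and angle between jar_a's own z axis and vertical below 0.1 rad and linear speed of jar_a below 0.02 m/s and contact force between jar_a and tub between 0.4 and 2 N) and (horizontal distance between jar_b and caddy below 0.14 m and z of jar_b in the frame of caddy between 0.009 and 0.016 m and angle between jar_b's own z axis and vertical below 0.1 rad and linear speed of jar_b below 0.02 m/s) and (horizontal distance between jar_c and caddy below 0.14 m and z of jar_c in the frame of caddy between 0.009 and 0.016 m and angle between jar_c's own z axis and vertical below 0.1 rad and linear speed of jar_c below 0.02 m/s) and (horizontal distance between jar_d and caddy below 0.14 m and z of jar_d in the frame of caddy between 0.009 and 0.016 m and angle between jar_d's own z axis and vertical below 0.1 rad and linear speed of jar_d below 0.02 m/s) and (horizontal distance between spare and caddy below 0.14 m and z of spare in the frame of caddy between 0.009 and 0.016 m and angle between spare's own z axis and vertical below 0.1 rad and linear speed of spare below 0.02 m/s)) or ((x of jar_b in the frame of tub between -0.115 and 0.115 m and y of jar_b in the frame of tub between -0.075 and 0.075 m and z of jar_b in the frame of tub below 0.01 m and angle between jar_b's own z axis and vertical below 0.1 rad and linear speed of jar_b below 0.02 m/s and contact force between jar_b and tub between 0.4 and 2 N) and (horizontal distance between jar_a and caddy below 0.14 m and z of jar_a in the frame of caddy between 0.009 and 0.016 m and angle between jar_a's own z axis and vertical below 0.1 rad and linear speed of jar_a below 0.02 m/s) and (horizontal distance between jar_c and caddy below 0.14 m and z of jar_c in the frame of caddy between 0.009 and 0.016 m and angle between jar_c's own z axis and vertical below 0.1 rad and linear speed of jar_c below 0.02 m/s) and (horizontal distance between jar_d and caddy below 0.14 m and z of jar_d in the frame of caddy between 0.009 and 0.016 m and angle between jar_d's own z axis and vertical below 0.1 rad and linear speed of jar_d below 0.02 m/s) and (horizontal distance between spare and caddy below 0.14 m and z of spare in the frame of caddy between 0.009 and 0.016 m and angle between spare's own z axis and vertical below 0.1 rad and linear speed of spare below 0.02 m/s)) or ((x of jar_c in the frame of tub between -0.115 and 0.115 m and y of jar_c in the frame of tub between -0.075 and 0.075 m and z of jar_c in the frame of tub below 0.01 m and angle between jar_c's own z axis and vertical below 0.1 rad and linear speed of jar_c below 0.02 m/s and contact force between jar_c and tub between 0.4 and 2 N) and (horizontal distance between jar_a and caddy below 0.14 m and z of jar_a in the frame of caddy between 0.009 and 0.016 m and angle between jar_a's own z axis and vertical below 0.1 rad and linear speed of jar_a below 0.02 m/s) and (horizontal distance between jar_b and caddy below 0.14 m and z of jar_b in the frame of caddy between 0.009 and 0.016 m and angle between jar_b's own z axis and vertical below 0.1 rad and linear speed of jar_b below 0.02 m/s) and (horizontal distance between jar_d and caddy below 0.14 m and z of jar_d in the frame of caddy between 0.009 and 0.016 m and angle between jar_d's own z axis and vertical below 0.1 rad and linear speed of jar_d below 0.02 m/s) and (horizontal distance between spare and caddy below 0.14 m and z of spare in the frame of caddy between 0.009 and 0.016 m and angle between spare's own z axis and vertical below 0.1 rad and linear speed of spare below 0.02 m/s)) or ((x of jar_d in the frame of tub between -0.115 and 0.115 m and y of jar_d in the frame of tub between -0.075 and 0.075 m and z of jar_d in the frame of tub below 0.01 m and angle between jar_d's own z axis and vertical below 0.1 rad and linear speed of jar_d below 0.02 m/s and contact force between jar_d and tub between 0.4 and 2 N) and (horizontal distance between jar_a and caddy below 0.14 m and z of jar_a in the frame of caddy between 0.009 and 0.016 m and angle between jar_a's own z axis and vertical below 0.1 rad and linear speed of jar_a below 0.02 m/s) and (horizontal distance between jar_b and caddy below 0.14 m and z of jar_b in the frame of caddy between 0.009 and 0.016 m and angle between jar_b's own z axis and vertical below 0.1 rad and linear speed of jar_b below 0.02 m/s) and (horizontal distance between jar_c and caddy below 0.14 m and z of jar_c in the frame of caddy between 0.009 and 0.016 m and angle between jar_c's own z axis and vertical below 0.1 rad and linear speed of jar_c below 0.02 m/s) and (horizontal distance between spare and caddy below 0.14 m and z of spare in the frame of caddy between 0.009 and 0.016 m and angle between spare's own z axis and vertical below 0.1 rad and linear speed of spare below 0.02 m/s)))); the robot touches nothing.
It fails at once if a jar is dropped (falls freely, out of the fingers, from more than about 2 cm) ((linear speed of jar_a above 0.65 m/s and contact force between the fingers and jar_a below 0.2 N) or (linear speed of jar_b above 0.65 m/s and contact force between the fingers and jar_b below 0.2 N) or (linear speed of jar_c above 0.65 m/s and contact force between the fingers and jar_c below 0.2 N) or (linear speed of jar_d above 0.65 m/s and contact force between the fingers and jar_d below 0.2 N) or (linear speed of spare above 0.65 m/s and contact force between the fingers and spare below 0.2 N)).
It fails at once if a jar is tipped over (more than 35 degrees from upright) (angle between any of jar_a, jar_b, jar_c, jar_d, spare's own z axis and vertical above 0.61 rad).
It fails at once if a steel beaker is moved more than 4 cm or knocked over (distance of any of beaker_1, beaker_2 from where it was at the start of the episode above 0.04 m or angle between any of beaker_1, beaker_2's own z axis and vertical above 0.6 rad).
It fails at once if the tumbler is moved more than 4 cm or knocked over (distance of tumbler from where it was at the start of the episode above 0.04 m or angle between tumbler's own z axis and vertical above 0.6 rad).
It fails at once if the bottle or the stack of lids is moved more than 4 cm or knocked over (distance of any of bottle, lids from where it was at the start of the episode above 0.04 m or angle between any of bottle, lids's own z axis and vertical above 0.6 rad).
It also fails if it takes over 72 s, if anything falls off the work surface, if the arm or the gripper's body presses on something with over 40 N, if the wrist force passes 120 N, or if a joint passes its speed limit or range.

ROBOT

A 6-joint arm with a two-finger parallel gripper is mounted at the origin on the work surface. World frame = base frame: x ahead of the robot, y to its left, z up, the work surface at z = 0. Lengths are in mm, angles in rad, forces in N, time in s.
With the tool pointing down it reaches from about 350 to 775 mm from the base axis. Payload 7.3 kg.
Tool frame: the origin (TCP) lies midway between the tips of the shut fingers; the grasp point (between the pads) lies 19 mm behind it (grip_depth is the distance from the TCP to the grasp point, in mm); z points along the fingers, y is the line along which they close (so a half turn about z gives the same grasp; the last joint's range is limited). The gripper opens to 92 mm and grips with 3 to 60 N. Pads are 19 mm wide; open, the fingers measure 130 mm over their backs; the gripper's body (75 mm by 190 mm) begins 47 mm behind the grasp point.
Start: joints at [-0.146, 0.342, 1.524, -0, 1.275, -0.146], TCP at [525.019, 0.019, 226.741] pointing down, gripper open.
Joint ranges: [-2.53, 2.53], [-0.77, 2.02], [0.04, 2.7], [-1, 4.14], [0.28, 2.66], [-3.11, 3.11]. Speed limits (rad/s): [2.57, 2.57, 3.14, 3.14, 3.14, 3.14].

INTERFACE

Orientations are given as a rotation vector (axis times angle).
In Python, from workcell import state, camera, close_job, grip_depth gives the robot as it stands. The module is installed in compiled form; this text tells all that it offers.
- The arm moves only by the tool send_rows, never from a script. Its arguments are lists of equal length, an entry for each row: "jaw": the opening, from 0 (shut) to 1 (fully open); "slide": the shift along the tool's x, y, z in cm, a list of three; "turn": the turn, a rotation vector about the tool's x, y, z in rad, a list of three. In form: {"jaw": [jaw, ...], "slide": [[tx, ty, tz], ...], "turn": [[ax, ay, az], ...]}. A call has exactly 5 rows; each row is the pose to reach, as a shift and turn from the pose commanded when the call began, along the tool's axes at that moment; what a row does not reach only later rows make up. A row lasts 1/10 s, in which the tool goes at most 50 mm and 8.59 degrees, less where a joint would pass 70% of its speed; a pose out of reach is approached as far as the arm can. A call with a gripper value outside its range is refused whole. The fingers move at their own pace and stop on an object; "newtons" is the grip in N (left out, the last holds). Time passes only in rows, so rows that repeat a pose let the fingers close, or fill a call up. It gives the time, the measured TCP pose, the force, the opening and the grip force at its end, in the units of the state.
- state(): the state, without advancing time (a new reading comes with each control period).
- camera(name): name is "scene" or "side" or "wrist"; returns a dict with "color" (420x560x3 uint8, red, green, blue), "fx", "fy", "cx", "cy" (pixels), "dist_coeffs" ([k1, k2, p1, p2, k3] as OpenCV has them; the pictures are not rectified), "extrinsics" (4x4, takes a point from camera to world coordinates); the wrist camera has in their place "T_tool_cam" (4x4, takes a point from camera to tool coordinates, whose origin is the TCP and whose axes are the flange's). Camera axes: x right, y down, z forward; pixel columns grow to the right and rows downward; lengths in mm; the calibration is good to about 2 mm. A picture is of the moment at which its call begins: read the wrist's pose just before it. There is no depth.
- close_job(): hands the job in; it is judged then, once.
The state is a dict: "t": time; "qpos": joint angles; "qd": joint speeds; "joint_torque": joint torques, N m; "position": TCP position; "ee_rot": TCP orientation; "ft_force": force on the tool from outside, world axes, zero at the start; "torque": the same for the moment, N m; "grip_width": finger opening in mm; "finger_force": force on a finger pad.
Only numpy, scipy, OpenCV 4.12 (cv2) and the standard library are available. Lean on these libraries where they do the work, as an engineer would, in place of code of your own. Each camera call takes 0.05 s, during which the arm holds its last target. There are 200 camera calls.

## Working session

There is one attempt and no reset: what is moved stays moved. The work goes in short steps, Python scripts to look and compute and a tool call to move; the robot and the scene stay as the last step left them, time stands still between calls to the robot, and variables do not carry over. Pictures are saved under pics/ and viewed, at most 13 in all, crops included, and the job is handed in when it is done.

Besides the shell and the picture viewer there is one more tool, called as name(argument=value, ...) on one line, values as JSON. send_rows: Moves the arm, as the interface text tells. Its arguments: {"type":"object","properties":{"jaw":{"type":"array","items":{"type":"number"}},"slide":{"type":"array","items":{"type":"array","items":{"type":"number"}}},"turn":{"type":"array","items":{"type":"array","items":{"type":"number"}}},"newtons":{"type":"number"}},"required":["jaw","slide","turn"]}

```bash
mkdir -p pics
cat > h.py <<'E'
import numpy as np, cv2, json
from scipy.spatial.transform import Rotation as R
from workcell import state, camera, close_job, grip_depth
def shot(name,fn):
    s=state(); c=camera(name)
    cv2.imwrite('pics/'+fn+'.png',cv2.cvtColor(c['color'],cv2.COLOR_RGB2BGR))
    if name=='wrist':
        T=np.eye(4);T[:3,:3]=R.from_rotvec(s['ee_rot']).as_matrix();T[:3,3]=s['position']
        E=T@np.array(c['T_tool_cam'])
    else: E=np.array(c['extrinsics'])
    json.dump(dict(E=E.tolist(),K=[[c['fx'],0,c['cx']],[0,c['fy'],c['cy']],[0,0,1]],d=list(map(float,c['dist_coeffs']))),open('pics/'+fn+'.json','w'))
def ray(fn,uv,z):
    m=json.load(open('pics/'+fn+'.json'));E=np.array(m['E'])
    p=cv2.undistortPoints(np.array([[uv]],float),np.array(m['K']),np.array(m['d']))[0,0]
    d=E[:3,:3]@[p[0],p[1],1];o=E[:3,3]
    return o+d*(z-o[2])/d[2]
def proj(fn,P):
    m=json.load(open('pics/'+fn+'.json'));E=np.linalg.inv(np.array(m['E']))
    return cv2.projectPoints(np.array(P,float).reshape(-1,1,3),cv2.Rodrigues(E[:3,:3])[0],E[:3,3],np.array(m['K']),np.array(m['d']))[0][:,0]
E
python3 - <<'E'
from h import *
s=state();print(s,grip_depth)
for n in('scene','side','wrist'):
    shot(n,n+'0');m=json.load(open(f'pics/{n}0.json'));print(n,np.round(m['E'],3).tolist(),m['K'])
E
```

```text
{'t': 0.0, 'qpos': array([-1.45998566e-01,  3.42710669e-01,  1.52502964e+00, -3.03340346e-05,
        1.27539636e+00, -1.45999469e-01]), 'qd': array([ 0.0001589 , -0.0028983 , -0.00093073,  0.00013227, -0.00080817,
       -0.00058244]), 'joint_torque': array([ 7.61924657e-04, -4.31245601e+01, -2.44219762e+01,  7.17750052e-02,
        5.59406646e-02, -1.04314388e-04]), 'position': array([5.24585859e+02, 7.45785343e-02, 2.26046817e+02]), 'ee_rot': array([-2.22056652e+00, -2.22058819e+00,  1.48322229e-03]), 'ft_force': array([ 0.45615591, -0.08076298,  0.14855894]), 'torque': array([0.00188875, 0.08010996, 0.03166704]), 'finger_force': 0.0, 'grip_width': 91.9475058038106} 18.8
scene [[0.383, 0.557, -0.737, 1281.208], [0.924, -0.237, 0.3, -287.349], [-0.008, -0.796, -0.606, 667.865], [0.0, 0.0, 0.0, 1.0]] [[401.10499516693216, 0, 282.79257838507715], [0, 401.10499516693216, 208.27767865218567], [0, 0, 1]]
side [[-0.973, -0.093, 0.211, 337.465], [-0.23, 0.481, -0.846, 809.879], [-0.023, -0.872, -0.489, 520.928], [0.0, 0.0, 0.0, 1.0]] [[401.13322450286984, 0, 281.4447866135353], [0, 401.13322450286984, 212.4967416018531], [0, 0, 1]]
wrist [[1.0, 0.0, -0.003, 524.906], [-0.0, -0.97, -0.243, 64.397], [-0.003, 0.243, -0.97, 383.971], [0.0, 0.0, 0.0, 1.0]] [[298.3352868613501, 0, 279.47190788525444], [0, 298.3352868613501, 213.42823332870483], [0, 0, 1]]
```

View pics/scene0.png

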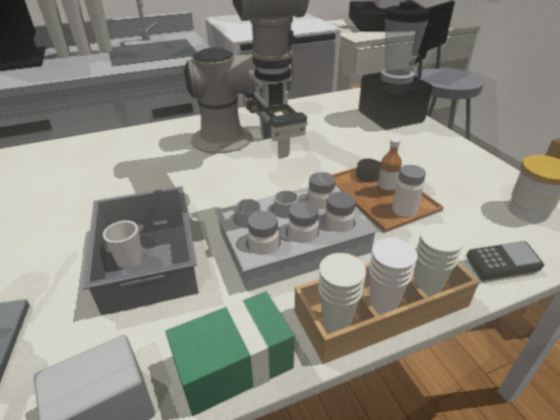

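View pics/side0.png

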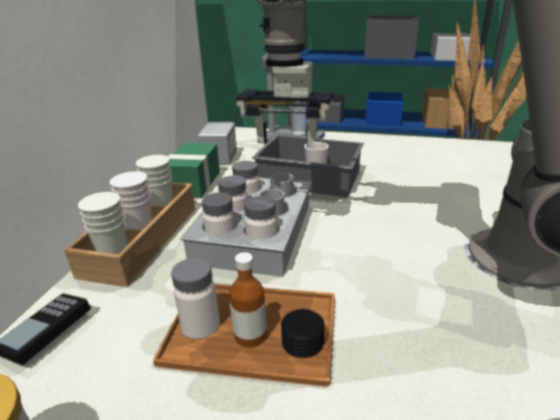

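The scene view shows the tub at −y with the tumbler at about (125,240). The caddy is in the middle: jars at about (263,225), (303,215), (341,205) and (321,185), beakers at (248,210) and (286,203). The tray is at +y, holding the spare (410,180), bottle (390,165) and lids (368,170). I'll enlarge it to read these more closely.

Run:
```python
import cv2
a=cv2.imread('pics/scene0.png')
cv2.imwrite('pics/c1.png',cv2.resize(a[140:300,205:455],(800,512),interpolation=cv2.INTER_CUBIC))
```

```text
(no output)
```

View pics/c1.png

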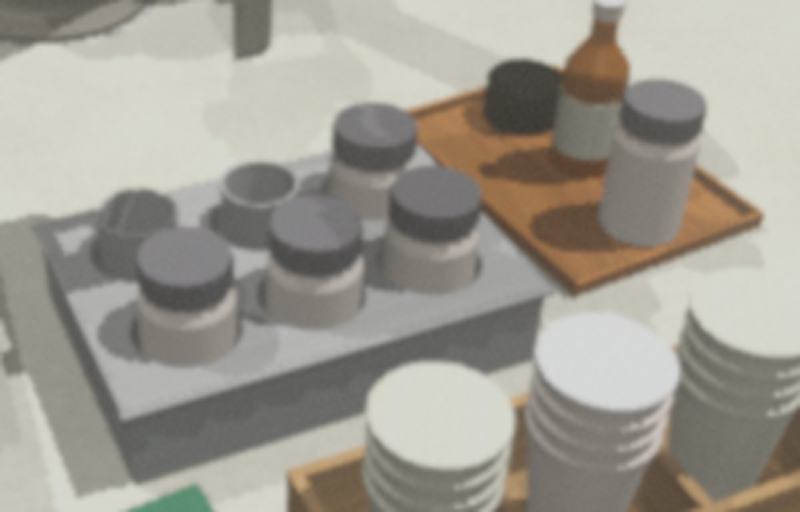

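View pics/wrist0.png

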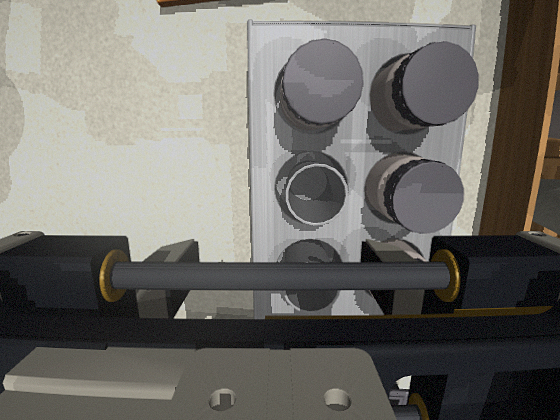

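The crop gives lid tops (crop pixels) at (185,258), (315,222), (436,192), (375,126) and the spare's at (664,101). The wrist view gives lids at (322,82), (440,83), (424,196), beaker rims at (312,193) and (309,272), and caddy top corners at (250,22) and (474,26).

Run:
```python
from h import *
np.set_printoptions(suppress=True,precision=1)
for n,p,z in [('j1',(185,258),136),('j2',(315,222),136),('j3',(436,192),136),('j4',(375,126),136),('spare',(664,103),130),('corner near-tub',(122,417),72),('far-tub',(38,225),72),('near tray',(548,294),72),('lidstop',(525,77),51),('bottlecap',(607,4),171)]:
    print(n,ray('scene0',(p[0]/3.2+205,p[1]/3.2+140),z))
for n,p,z in [('a',(322,82),136),('b',(440,83),136),('c',(424,196),136),('bk',(312,193),108),('bk',(309,272),108),('co',(250,22),72),('co',(474,26),72)]:
    print('w',n,ray('wrist0',p,z))
for n,p,z in [('spare',(192,269),130),('lids',(303,324),51),('cap',(244,260),171),('tumb',(317,149),92),('tub c1',(362,149),95),('tub c2',(267,138),95),('j',(218,204),136),('j',(261,210),136),('j',(232,186),136),('j',(246,171),136)]:
    print('side',n,ray('side0',p,z))
for n,p,z in [('tumbler rim',(122,233),92),('tub tl',(93,205),95),('tub tr',(183,193),95),('tub br',(194,262),95),('tub bl',(97,287),95)]:
    print('sc',n,ray('scene0',p,z))
```

```text
j1 [657.1 -78.9 136. ]
j2 [655.2  16.1 136. ]
j3 [657.  108.8 136. ]
j4 [564.7 107.9 136. ]
spare [616.  334.9 130. ]
corner near-tub [ 717.5 -146.6   72. ]
far-tub [ 500.4 -143.3   72. ]
near tray [721.  169.4  72. ]
lidstop [430.8 336.2  51. ]
bottlecap [523.9 338.5 171. ]
w a [557.4 108.  136. ]
w b [651.4 108.8 136. ]
w c [647.8  17.7 136. ]
w bk [554.6  15.  108. ]
w bk [553.8 -65.5 108. ]
w co [496.  173.7  72. ]
w co [713.6 174.6  72. ]
side spare [605.3 342.4 130. ]
side lids [422.6 346.4  51. ]
side cap [510.1 355.2 171. ]
side tumb [ 507.2 -334.7   92. ]
side tub c1 [ 373.6 -350.3   95. ]
side tub c2 [ 681.8 -400.1   95. ]
side j [640.3 134.5 136. ]
side j [546.1 142.4 136. ]
side j [640.5  47.6 136. ]
side j [635.2 -38.7 136. ]
sc tumbler rim [ 524.5 -362.9   92. ]
sc tub tl [ 393.1 -418.3   95. ]
sc tub tr [ 428.4 -208.3   95. ]
sc tub br [ 678.8 -236.    95. ]
sc tub bl [ 673.2 -420.    95. ]
```

send_rows(jaw=[1, 1, 1, 1, 1], slide=[[3, 1, 0], [6, 2, 0], [9, 3, 0], [10.9, 3.2, 0], [10.9, 3.2, 0]], turn=[[0, 0, 0.15], [0, 0, 0.3], [0, 0, 0.45], [0, 0, 0.6], [0, 0, 0.74]], newtons=20)

```text
t: 0.65
position: [556.9, 111.5, 226.2]
ee_rot: [-2.876, -1.263, 0.001]
ft_force: [-0.3, -0.6, -0.2]
grip_width: 91.7
finger_force: 0.0
```

```bash
cat >> h.py <<'E'
def to(x,y,z):
    s=state();m=R.from_rotvec(s['ee_rot']).as_matrix()
    return np.round(m.T@(np.array([x,y,z])-s['position'])/10,2)
E
python3 - <<'E'
from h import *
s=state();print(s['position'],R.from_rotvec(s['ee_rot']).as_matrix().round(3),s['ft_force'],s['t'])
print(to(557.5,109.5,150),to(557.5,109.5,79))
shot('wrist','w1')
E
```

```text
[556.92150719 111.53512893 226.15481187] [[ 0.677  0.736 -0.001]
 [ 0.736 -0.677  0.001]
 [-0.    -0.001 -1.   ]] [-0.34271223 -0.60834333 -0.15270333] 0.65
[-0.11  0.19  7.62] [-0.11  0.2  14.72]
```

View pics/w1.png

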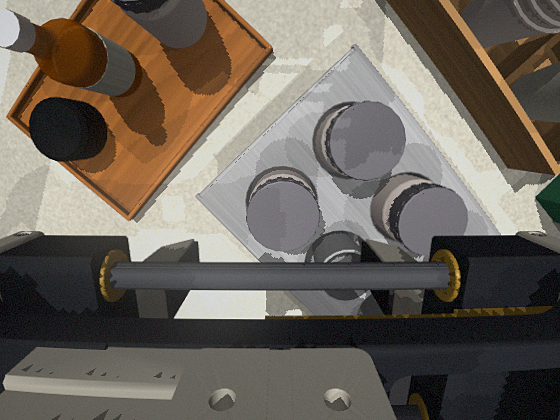

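From the rotated wrist view: lids j4 at (284,210), j3 at (367,140), j2 at (432,216); caddy corners at (353,46) and (197,196); black lids at (67,128), bottle cap at (12,30).

Run:
```python
from h import *
np.set_printoptions(suppress=True,precision=1)
for n,p,z in [('j4',(284,210),136),('j3',(367,140),136),('j2',(432,216),136),('cfar',(353,46),72),('cnear',(197,196),72),('lids',(67,128),51),('cap',(12,30),171),('tray',(272,50),16),('tray',(129,219),16),('tray',(8,118),16)]: print(n,ray('w1',p,z))
print(proj('w1',[state()['position'],[557,110,136]]))
```

```text
j4 [563.3 112.6 136. ]
j3 [652.5 110.2 136. ]
j2 [654.8  21.4 136. ]
cfar [712.1 175.8  72. ]
cnear [495.4 175.   72. ]
lids [435.8 329.7  51. ]
cap [517.  339.5 171. ]
tray [661.  237.6  16. ]
tray [388.5 217.7  16. ]
tray [370.8 411.3  16. ]
[[280.1 257.4]
 [280.6 217. ]]
```

send_rows(jaw=[1, 1, 1, 1, 1], slide=[[0.1, 0.3, 3], [0.1, 0.3, 7], [0.1, 0.3, 11], [0.1, 0.3, 13.6], [0.1, 0.3, 14.6]], turn=[[0, 0, 0], [0, 0, 0], [0, 0, 0], [0, 0, 0], [0, 0, 0]])

```text
t: 1.2
position: [558.0, 107.3, 77.8]
ee_rot: [-2.872, -1.27, 0.008]
ft_force: [-0.3, 0.5, -0.4]
grip_width: 91.9
finger_force: 0.0
```

send_rows(jaw=[0, 0, 0, 0, 0], slide=[[0, 0, 0], [0, 0, 0], [0, 0, 0], [0, 0, 0], [0, 0, 0]], turn=[[0, 0, 0], [0, 0, 0], [0, 0, 0], [0, 0, 0], [0, 0, 0]])

```text
t: 1.7
position: [560.5, 108.2, 82.4]
ee_rot: [2.874, 1.268, 0.004]
ft_force: [-2.4, 2.9, 6.3]
grip_width: 69.6
finger_force: 20.0
```

send_rows(jaw=[0, 0, 0, 0, 0], slide=[[0, 0, -0.5], [0, 0, -1.2], [0, 0, -2], [0, 0, -2], [0, 0, -2]], turn=[[0, 0, 0], [0, 0, 0], [0, 0, 0], [0, 0, 0], [0, 0, 0]])

```text
t: 2.2
position: [560.1, 107.7, 101.0]
ee_rot: [2.874, 1.268, 0.001]
ft_force: [-0.6, 0.2, -2.8]
grip_width: 69.3
finger_force: 19.9
```

send_rows(jaw=[0, 0, 0, 0, 0], slide=[[0, 0, 0], [0, 0, 0], [0, 0, 0], [0, 0, 0], [0, 0, 0]], turn=[[0, 0, 0], [0, 0, 0], [0, 0, 0], [0, 0, 0], [0, 0, 0]])

```text
t: 2.7
position: [559.9, 107.7, 100.6]
ee_rot: [-2.874, -1.268, 0.0]
ft_force: [0.6, 0.3, -3.2]
grip_width: 69.2
finger_force: 19.9
```

Run:
```python
from h import *
for i in range(4):
    camera('side')
    s=state();print(s['t'],s['position'],s['ft_force'],s['grip_width'],s['joint_torque'][1:3])
```

```text
2.75 [559.91874082 107.74535238 100.68842598] [ 0.49425446 -0.21460965 -3.69046891] 69.41433113716856 [-52.10288644 -22.15719402]
2.8 [559.92484924 107.70807331 100.7306251 ] [ 0.03513141  0.06480601 -3.91759206] 69.43893698281462 [-52.10420609 -22.16057897]
2.85 [559.92425268 107.7427576  100.72812362] [-0.04945195  0.41474033 -3.17115101] 69.22395884637704 [-52.10693121 -22.16366172]
2.9 [559.89763937 107.73384518 100.71395543] [ 0.33722794  0.57526066 -3.47981399] 69.7021899179319 [-52.11010337 -22.16635108]
```

send_rows(jaw=[0, 0, 0, 0, 0], slide=[[0, 0, 0.6], [0, 0, 1.2], [0, 0, 1.7], [0, 0, 2], [0, 0, 2.05]], turn=[[0, 0, 0], [0, 0, 0], [0, 0, 0], [0, 0, 0], [0, 0, 0]])

```text
t: 3.4
position: [559.4, 108.6, 81.7]
ee_rot: [-2.873, -1.268, -0.0]
ft_force: [-7.7, 3.7, 14.8]
grip_width: 69.8
finger_force: 20.1
```

send_rows(jaw=[0, 1, 1, 1, 1], slide=[[0, 0, 0], [0, 0, 0], [0, 0, 0], [0, 0, 0], [0, 0, 0]], turn=[[0, 0, 0], [0, 0, 0], [0, 0, 0], [0, 0, 0], [0, 0, 0]])

```text
t: 3.9
position: [560.1, 107.7, 80.1]
ee_rot: [2.874, 1.268, 0.0]
ft_force: [0.2, 0.4, 0.0]
grip_width: 90.7
finger_force: 0.0
```

send_rows(jaw=[1, 1, 1, 1, 1], slide=[[0, 0, -4], [0, 0, -7.5], [2.5, 2.6, -7.5], [5, 5.2, -7.5], [6.4, 6.7, -7.5]], turn=[[0, 0, 0], [0, 0, 0], [0, 0, 0], [0, 0, 0], [0, 0, 0]])

```text
t: 4.4
position: [654.8, 109.6, 155.5]
ee_rot: [2.874, 1.267, 0.003]
ft_force: [-0.4, -0.1, 0.0]
grip_width: 91.8
finger_force: 0.0
```

send_rows(jaw=[1, 1, 1, 1, 1], slide=[[0, 0, 0], [0, 0, 2.5], [0, 0, 5], [0, 0, 7], [0, 0, 7.5]], turn=[[0, 0, 0], [0, 0, 0], [0, 0, 0], [0, 0, 0], [0, 0, 0]])

```text
t: 4.9
position: [650.0, 109.7, 77.4]
ee_rot: [-2.873, -1.267, 0.008]
ft_force: [-0.5, -0.3, -0.4]
grip_width: 91.9
finger_force: 0.0
```

send_rows(jaw=[0, 0, 0, 0, 0], slide=[[0, 0, 0], [0, 0, 0], [0, 0, 0], [0, 0, 0], [0, 0, 0]], turn=[[0, 0, 0], [0, 0, 0], [0, 0, 0], [0, 0, 0], [0, 0, 0]])

```text
t: 5.4
position: [653.2, 109.9, 81.7]
ee_rot: [2.874, 1.267, 0.003]
ft_force: [-1.5, -0.3, 6.0]
grip_width: 68.8
finger_force: 20.0
```

send_rows(jaw=[0, 0, 0, 0, 0], slide=[[0, 0, -0.7], [0, 0, -1.4], [0, 0, -2], [0, 0, -2], [0, 0, -2]], turn=[[0, 0, 0], [0, 0, 0], [0, 0, 0], [0, 0, 0], [0, 0, 0]])

```text
t: 5.9
position: [652.6, 109.8, 100.3]
ee_rot: [2.874, 1.268, 0.0]
ft_force: [-1.0, 0.1, -1.6]
grip_width: 68.9
finger_force: 20.0
```

```bash
cat > w.py <<'E'
from h import *
for i in range(5):
    camera('side')
    s=state();print(s['t'],s['position'].round(1),s['ft_force'].round(2),round(s['grip_width'],1))
E
python3 w.py
```

```text
5.95 [652.4 109.8 100.1] [-0.06 -0.31 -0.95] 69.1
6.0 [652.3 109.8  99.9] [-0.29  0.22 -0.54] 68.8
6.05 [652.3 109.8  99.8] [-0.61  0.05 -0.54] 68.8
6.1 [652.3 109.8  99.8] [-0.55 -0.46 -0.94] 68.8
6.15 [652.4 109.8  99.9] [-0.42  0.65 -1.08] 68.7
```

Jar j3 is the light one at about 0.9 N, against 3.5 N for j4. I'll lift it clear and carry it towards the tub.

send_rows(jaw=[0, 0, 0, 0, 0], slide=[[0, 0, -2], [0, 0, -5], [0, 0, -8], [0, 0, -11], [0, 0, -13]], turn=[[0, 0, 0], [0, 0, 0], [0, 0, 0], [0, 0, 0], [0, 0, 0]])

```text
t: 6.65
position: [653.0, 109.9, 232.7]
ee_rot: [2.873, 1.267, 0.004]
ft_force: [0.7, -0.8, -1.0]
grip_width: 68.9
finger_force: 20.0
```

send_rows(jaw=[0, 0, 0, 0, 0], slide=[[-1, 0.2, -1], [-4, 1, -1], [-7, 1.7, -1], [-11, 2.7, -1], [-15, 3.7, -1]], turn=[[0, 0, 0.1], [0, 0, 0.22], [0, 0, 0.34], [0, 0, 0.46], [0, 0, 0.58]])

```text
t: 7.15
position: [577.8, -26.8, 240.0]
ee_rot: [3.118, 0.387, -0.0]
ft_force: [0.2, -0.3, -1.3]
grip_width: 68.6
finger_force: 20.0
```

Run:
```python
from h import *
s=state();print(s['t'],s['position'],s['ft_force'],s['qpos'].round(2),s['grip_width'])
m=R.from_rotvec(s['ee_rot']).as_matrix();print(m.round(3));print(to(420,-310,235))
```

```text
7.15 [577.79133802 -26.76435226 240.03170592] [ 0.21386971 -0.34792286 -1.34591745] [-0.18  0.43  1.35 -0.    1.36  1.15] 68.59599173618297
[[ 0.97   0.244 -0.   ]
 [ 0.244 -0.97  -0.   ]
 [-0.     0.    -1.   ]]
[-22.22  23.61   0.51]
```

send_rows(jaw=[0, 0, 0, 0, 0], slide=[[-2, 2, 0], [-5, 5, 0], [-8, 8, 0], [-11, 11.5, 0], [-14, 15, 0]], turn=[[0, 0, 0.05], [0, 0, 0.1], [0, 0, 0.15], [0, 0, 0.2], [0, 0, 0.245]])

```text
t: 7.65
position: [479.3, -207.2, 240.3]
ee_rot: [3.141, 0.007, 0.001]
ft_force: [0.4, -0.4, -1.6]
grip_width: 68.6
finger_force: 20.0
```

send_rows(jaw=[0, 0, 0, 0, 0], slide=[[-2, 3, 0], [-4, 6, 0], [-5.5, 8.5, 0], [-6, 10, 0], [-6, 10, 0]], turn=[[0, 0, 0], [0, 0, 0], [0, 0, 0], [0, 0, 0], [0, 0, 0]])

```text
t: 8.15
position: [420.5, -307.9, 240.2]
ee_rot: [3.141, 0.005, 0.0]
ft_force: [-0.3, 0.5, -0.2]
grip_width: 68.7
finger_force: 20.0
```

Run:
```python
from h import *
shot('wrist','w2')
s=state();print(s['t'],s['position'],s['ft_force'],s['grip_width'])
```

```text
8.2 [ 421.01272408 -306.59274316  240.10550565] [-0.40091016 -0.52385897 -0.95460452] 68.73679731297948
```

View pics/w2.png

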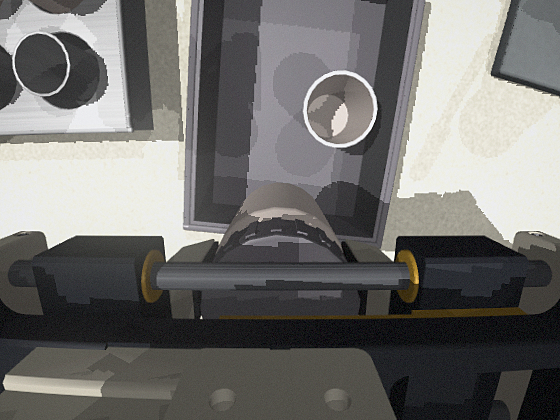

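The tub runs along x. The tumbler rim is centred at about (341,108), and the tub's near rim corners are at about (186,228) and (386,241). The far end of the tub is out of frame at the top.

Run:
```python
from h import *
np.set_printoptions(suppress=True,precision=1)
for n,p,z in [('tumbler',(341,108),92),('c1',(186,228),95),('c2',(386,241),95),('e1',(193,2),95),('e2',(425,2),95)]: print(n,ray('w2',p,z))
```

```text
tumbler [ 515.1 -368.6   92. ]
c1 [ 392.7 -208.9   95. ]
c2 [ 378.7 -423.9   95. ]
e1 [ 608.8 -228.7   95. ]
e2 [ 611.3 -442.7   95. ]
```

send_rows(jaw=[0, 0, 0, 0, 0], slide=[[3, 0.3, 0], [7, 0.6, 0], [11, 0.9, 0], [15, 1.2, 0], [19, 1.5, 0]], turn=[[0, 0, 0], [0, 0, 0], [0, 0, 0], [0, 0, 0], [0, 0, 0]])

```text
t: 8.7
position: [613.5, -318.0, 240.1]
ee_rot: [-3.141, -0.012, -0.0]
ft_force: [-0.2, -0.4, -1.5]
grip_width: 68.9
finger_force: 20.0
```

send_rows(jaw=[0, 0, 0, 0, 0], slide=[[0, 0, 0], [0, 0, 1.5], [0, 0, 4.5], [0, 0, 8], [0, 0, 10]], turn=[[0, 0, 0], [0, 0, 0], [0, 0, 0], [0, 0, 0], [0, 0, 0]])

```text
t: 9.2
position: [610.1, -317.7, 137.2]
ee_rot: [-3.139, -0.012, 0.006]
ft_force: [-0.4, -0.7, -1.4]
grip_width: 68.8
finger_force: 20.0
```

send_rows(jaw=[0, 0, 0, 0, 0], slide=[[0, 0, 2.5], [0, 0, 4.5], [0, 0, 5.8], [0, 0, 6.3], [0, 0, 6.3]], turn=[[0, 0, 0], [0, 0, 0], [0, 0, 0], [0, 0, 0], [0, 0, 0]])

```text
t: 9.7
position: [611.0, -319.6, 77.1]
ee_rot: [-3.141, -0.01, 0.001]
ft_force: [-0.3, -0.3, -0.4]
grip_width: 68.8
finger_force: 20.0
```

```bash
python3 w.py|tail -2
```

```text
9.9 [ 611.6 -320.5   78.6] [-0.12  0.77 -1.07] 68.9
9.95 [ 611.5 -320.5   78.5] [ 0.24  0.35 -0.9 ] 68.9
```

Measured z is 78.5 and contact should come near 72, so I'll lower gently in small steps.

send_rows(jaw=[0, 0, 0, 0, 0], slide=[[0, 0, 0.15], [0, 0, 0.3], [0, 0, 0.4], [0, 0, 0.5], [0, 0, 0.5]], turn=[[0, 0, 0], [0, 0, 0], [0, 0, 0], [0, 0, 0], [0, 0, 0]])

```text
t: 10.45
position: [611.1, -320.3, 73.7]
ee_rot: [3.141, 0.009, 0.001]
ft_force: [-3.3, 1.3, 7.4]
grip_width: 68.7
finger_force: 20.0
```

send_rows(jaw=[0, 0, 0, 0, 0], slide=[[0, 0, 0.05], [0, 0, 0.1], [0, 0, 0.1], [0, 0, 0.1], [0, 0, 0.1]], turn=[[0, 0, 0], [0, 0, 0], [0, 0, 0], [0, 0, 0], [0, 0, 0]])

```text
t: 10.95
position: [611.1, -320.3, 73.7]
ee_rot: [3.141, 0.009, 0.002]
ft_force: [-4.4, 3.2, 12.6]
grip_width: 68.6
finger_force: 20.0
```

```bash
python3 w.py|tail -2
```

```text
11.15 [ 611.2 -320.3   73.7] [-4.46  2.93 11.29] 69.2
11.2 [ 611.1 -320.2   73.7] [-4.31  2.87 10.56] 68.4
```

send_rows(jaw=[0.5, 1, 1, 1, 1], slide=[[0, 0, 0], [0, 0, 0], [0, 0, 0], [0, 0, -0.5], [0, 0, -3]], turn=[[0, 0, 0], [0, 0, 0], [0, 0, 0], [0, 0, 0], [0, 0, 0]])

```text
t: 11.7
position: [609.3, -319.1, 98.2]
ee_rot: [-3.138, -0.009, 0.009]
ft_force: [-0.4, -0.1, 0.3]
grip_width: 90.7
finger_force: 0.0
```

send_rows(jaw=[1, 1, 1, 1, 1], slide=[[0, 0, -4], [0, 0, -8], [0, 0, -12], [0, 0, -14.5], [-1, -3, -14.5]], turn=[[0, 0, 0], [0, 0, 0], [0, 0, 0], [0, 0, 0], [0, 0, 0]])

```text
t: 12.2
position: [602.5, -293.9, 250.8]
ee_rot: [3.135, 0.004, 0.013]
ft_force: [0.2, -0.0, -0.4]
grip_width: 91.7
finger_force: 0.0
```

send_rows(jaw=[1, 1, 1, 1, 1], slide=[[-1, -4, 0], [-2, -8.5, 0], [-3, -13, 0], [-4, -17.5, 0], [-5, -22, 0]], turn=[[0, 0, 0], [0, 0, 0], [0, 0, 0], [0, 0, 0], [0, 0, 0]])

```text
t: 12.7
position: [548.9, -68.9, 246.5]
ee_rot: [3.142, 0.009, 0.001]
ft_force: [0.6, 0.5, 0.3]
grip_width: 92.0
finger_force: 0.0
```

send_rows(jaw=[1, 1, 1, 1, 1], slide=[[-1, -4.5, 0], [-2, -9, 0], [-3, -13.5, 0], [-4, -18, 0], [-5, -22, 0]], turn=[[0, 0, 0], [0, 0, 0], [0, 0, 0], [0, 0, 0], [0, 0, 0]])

```text
t: 13.2
position: [497.6, 151.2, 246.6]
ee_rot: [-3.141, -0.01, -0.001]
ft_force: [0.3, 0.7, 1.4]
grip_width: 92.0
finger_force: 0.0
```

send_rows(jaw=[1, 1, 1, 1, 1], slide=[[-1, -4.5, 0], [-2, -9, 0], [-3.5, -13.5, 0], [-5, -17, 0], [-5, -18, 0]], turn=[[0, 0, 0], [0, 0, 0], [0, 0, 0], [0, 0, 0], [0, 0, 0]])

```text
t: 13.7
position: [445.2, 332.1, 246.4]
ee_rot: [-3.141, -0.016, 0.001]
ft_force: [0.3, -1.0, 0.6]
grip_width: 91.7
finger_force: 0.0
```

Run:
```python
from h import *
camera('side');camera('side');shot('wrist','w3');shot('scene','s3')
s=state();print(s['t'],s['position'],s['ft_force'],s['grip_width'],s['qpos'].round(2))
```

```text
13.9 [447.67283023 328.03893859 246.18555212] [ 0.30239991 -0.13069985 -0.58121522] 92.09908569027819 [ 0.49  0.38  1.41 -0.    1.35  2.06]
```

View pics/w3.png

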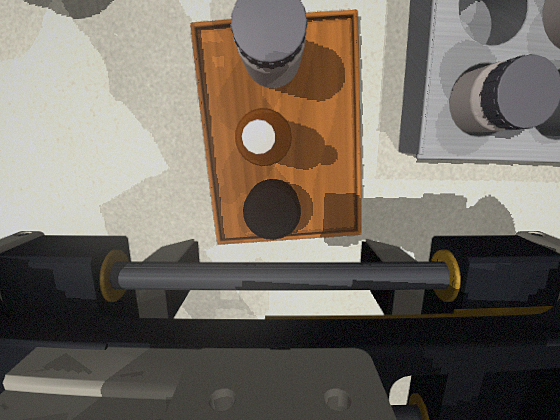

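View pics/s3.png

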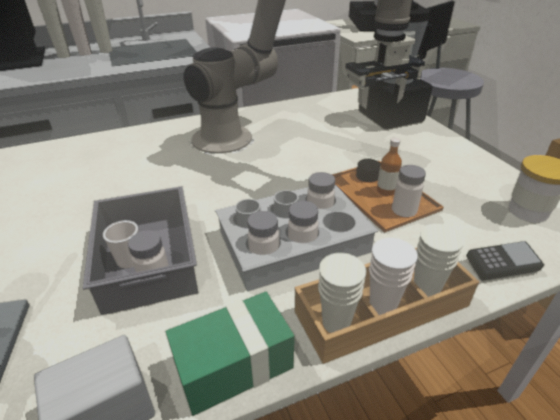

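The light jar stands upright in the tub at about (146,247), and the well at (341,222) is empty. In the wrist view the spare's lid is at (270,28), the bottle cap at (258,136), the lids at (272,208) and j4's lid at (521,92).

Run:
```python
from h import *
np.set_printoptions(suppress=True,precision=1)
for n,p,z in [('spare',(270,28),130),('cap',(258,136),171),('lids',(272,208),51),('j4',(521,92),136),('ccorner',(418,159),72)]: print(n,ray('w3',p,z))
print(ray('s3',(341,222),72))
a=cv2.imread('pics/s3.png');cv2.imwrite('pics/c3.png',cv2.resize(a[190:255,290:390],(800,520),interpolation=cv2.INTER_CUBIC))
```

```text
spare [602.7 338.6 130. ]
cap [513.7 346.2 171. ]
lids [429.6 338.4  51. ]
j4 [556.7 117.1 136. ]
ccorner [491.9 175.6  72. ]
[658.5 113.1  72. ]
```

send_rows(jaw=[1, 1, 1, 1, 1], slide=[[4, -1, 0], [8, -1, 0], [12, -1, 0], [15, -1, 0], [15.9, -1, 0]], turn=[[0, 0, 0], [0, 0, 0], [0, 0, 0], [0, 0, 0], [0, 0, 0]])

```text
t: 14.4
position: [609.8, 336.5, 245.0]
ee_rot: [3.141, 0.002, -0.0]
ft_force: [-1.5, 0.1, -0.4]
grip_width: 91.7
finger_force: 0.0
```

Run:
```python
from h import *
camera('side');camera('side');shot('wrist','w4')
s=state();print(s['t'],s['position'],s['qpos'].round(2))
```

```text
14.55 [607.11819852 337.67892822 245.49083151] [ 0.4   0.67  0.93 -0.    1.54  1.97]
```

View pics/w4.png

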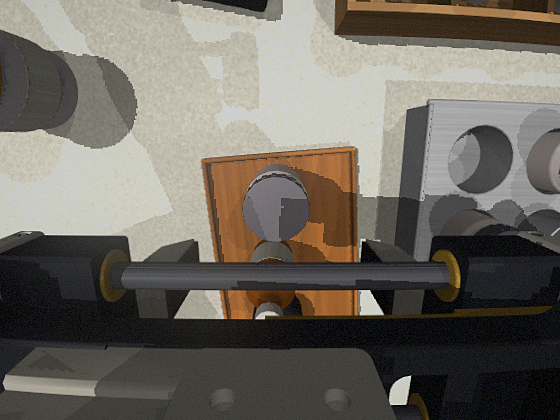

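The spare's lid is at (276,208), the empty well's rim is centred at about (480,158), and a caddy corner is at (429,101).

Run:
```python
from h import *
np.set_printoptions(suppress=True,precision=1)
for n,p,z in [('spare',(276,208),130),('well',(480,158),72),('corner',(429,101),72)]: print(n,ray('w4',p,z))
for z in(130,):print(proj('w4',[[607,338,130]]))
```

```text
spare [609.6 339.5 130. ]
well [654.3 110.7  72. ]
corner [713.7 176.7  72. ]
[[277.6 210.7]]
```

send_rows(jaw=[1, 1, 1, 1, 1], slide=[[0.2, -0.15, 3], [0.2, -0.15, 7], [0.2, -0.15, 11], [0.2, -0.15, 14], [0.2, -0.15, 15.5]], turn=[[0, 0, 0], [0, 0, 0], [0, 0, 0], [0, 0, 0], [0, 0, 0]])

```text
t: 15.05
position: [606.1, 340.1, 88.6]
ee_rot: [3.14, 0.009, -0.007]
ft_force: [0.4, -0.7, -0.8]
grip_width: 92.0
finger_force: 0.0
```

send_rows(jaw=[1, 1, 0.5, 0, 0], slide=[[0, 0, 1], [0, 0, 1.6], [0, 0, 1.6], [0, 0, 1.6], [0, 0, 1.6]], turn=[[0, 0, 0], [0, 0, 0], [0, 0, 0], [0, 0, 0], [0, 0, 0]])

```text
t: 15.55
position: [608.8, 341.6, 76.7]
ee_rot: [-3.141, -0.009, -0.004]
ft_force: [-0.2, 0.9, 0.1]
grip_width: 72.4
finger_force: 0.0
```

send_rows(jaw=[0, 0, 0, 0, 0], slide=[[0, 0, 0], [0, 0, 0], [0, 0, 0], [0, 0, 0], [0, 0, 0]], turn=[[0, 0, 0], [0, 0, 0], [0, 0, 0], [0, 0, 0], [0, 0, 0]], newtons=25)

```text
t: 16.05
position: [608.8, 341.3, 76.4]
ee_rot: [-3.141, -0.009, -0.003]
ft_force: [-0.4, -1.8, 6.4]
grip_width: 67.6
finger_force: 25.0
```

```bash
python3 w.py|tail -2
```

```text
16.25 [608.8 341.3  76.4] [-0.71 -1.63  5.39] 67.5
16.3 [608.8 341.3  76.4] [-0.98 -1.26  6.29] 67.6
```

send_rows(jaw=[0, 0, 0, 0, 0], slide=[[0, 0, -0.7], [0, 0, -2.5], [0, 0, -5.5], [0, 0, -8.5], [0, 0, -11]], turn=[[0, 0, 0], [0, 0, 0], [0, 0, 0], [0, 0, 0], [0, 0, 0]])

```text
t: 16.8
position: [607.8, 341.5, 186.2]
ee_rot: [-3.142, -0.009, 0.001]
ft_force: [1.1, -0.6, -2.6]
grip_width: 67.7
finger_force: 25.0
```

send_rows(jaw=[0, 0, 0, 0, 0], slide=[[0, 0, -2], [0, 0, -4], [0, 2, -5], [0.5, 4.5, -5], [1, 7, -5]], turn=[[0, 0, 0], [0, 0, 0], [0, 0, -0.05], [0, 0, -0.15], [0, 0, -0.25]])

```text
t: 17.3
position: [618.0, 271.0, 234.9]
ee_rot: [-3.115, -0.409, 0.002]
ft_force: [0.1, 0.1, -3.8]
grip_width: 67.8
finger_force: 25.0
```

Run:
```python
from h import *
s=state();print(s['t'],s['position'],s['ft_force'],s['grip_width'],R.from_rotvec(s['ee_rot']).as_matrix().round(3),to(653,111,230))
```

```text
17.3 [618.04028688 271.04496385 234.92251746] [ 0.13205205  0.13694618 -3.82678989] 67.83584553792184 [[ 0.966  0.258 -0.001]
 [ 0.258 -0.966 -0.   ]
 [-0.001 -0.    -1.   ]] [-0.75 16.36  0.49]
```

send_rows(jaw=[0, 0, 0, 0, 0], slide=[[-0.2, 3, 0], [-0.4, 7, 0], [-0.6, 11, 0], [-0.7, 14.5, 0], [-0.75, 16.3, 0]], turn=[[0, 0, -0.1], [0, 0, -0.2], [0, 0, -0.3], [0, 0, -0.4], [0, 0, -0.5]])

```text
t: 17.8
position: [652.6, 108.6, 234.4]
ee_rot: [2.919, 1.161, -0.003]
ft_force: [-0.4, -0.2, -3.6]
grip_width: 67.7
finger_force: 25.0
```

send_rows(jaw=[0, 0, 0, 0, 0], slide=[[0, 0, 0], [0, 0, 0], [0, 0, 1.5], [0, 0, 4], [0, 0, 5]], turn=[[0, 0, 0], [0, 0, 0], [0, 0, 0], [0, 0, 0], [0, 0, 0]])

```text
t: 18.3
position: [650.8, 113.4, 182.6]
ee_rot: [-2.918, -1.159, 0.007]
ft_force: [-0.1, 0.0, -4.4]
grip_width: 67.8
finger_force: 25.0
```

Run:
```python
from h import *
camera('side');camera('side');shot('scene','s5');shot('side','d5');shot('wrist','w5')
s=state();print(s['t'],s['position'],s['ft_force'],s['grip_width'],to(653,111,175))
a=cv2.imread('pics/s5.png')[130:260,290:400];b=cv2.imread('pics/d5.png')[130:260,180:290]
f=lambda i:cv2.resize(i,(400,473),interpolation=cv2.INTER_CUBIC)
cv2.imwrite('pics/c5.png',np.hstack([f(a),f(b)]))
```

```text
18.55 [653.07951378 112.41706436 186.49824519] [-0.49758998 -0.74164587 -3.48164398] 67.70854848052673 [-0.1   0.1   1.15]
```

View pics/c5.png

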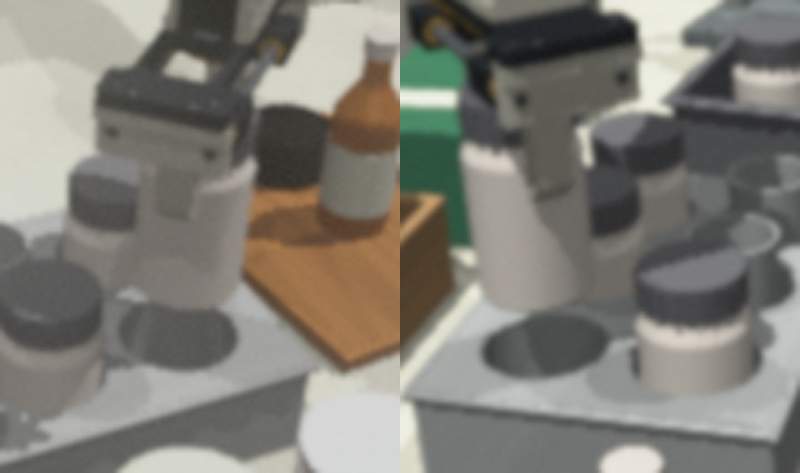

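In the scene half, the jar's bottom centre is at about (188,280) and the hole's at (179,332). In the side half they are at about (527,287) and (546,345). I'll compare them at their known heights (jar bottom z≈116, rim 72).

Run:
```python
from h import *
np.set_printoptions(suppress=True,precision=1)
k=3.637
print(ray('s5',(188/k+290,280/k+130),116.3),ray('s5',(179/k+290,332/k+130),72))
print(ray('d5',(127/k+180,287/k+130),116.3),ray('d5',(146/k+180,345/k+130),72))
# predicted outline for jar at tcp and well at (653,111)
for f,ox,oy,ad in(('s5',290,130,0),('d5',180,130,400)):
  for c,r,z in(((653,112.4),34,116.3),((653,111),38.5,72)):
    t=np.linspace(0,6.28,60);P=np.c_[c[0]+r*np.cos(t),c[1]+r*np.sin(t),0*t+z]
    p=(proj(f,P)-[ox,oy])*k+[ad,0];print(f,z,p.min(0),p.max(0))
```

```text
[658.  111.2 116.3] [654.6 110.6  72. ]
[654.2 122.1 116.3] [650.5 113.   72. ]
s5 116.3 [131.5 243.6] [240.4 308.6]
s5 72 [118.7 294.1] [238.5 369.2]
d5 116.3 [476.5 252.6] [593. 308.]
d5 72 [478.8 311.1] [607.2 377.1]
```

send_rows(jaw=[0, 0, 0, 0, 0], slide=[[-0.24, -0.05, 0.5], [-0.24, -0.05, 2], [-0.24, -0.05, 3.5], [-0.24, -0.05, 4], [-0.24, -0.05, 4]], turn=[[0, 0, 0], [0, 0, 0], [0, 0, 0], [0, 0, 0], [0, 0, 0]])

```text
t: 19.05
position: [650.1, 110.4, 144.8]
ee_rot: [-2.92, -1.159, 0.002]
ft_force: [-0.1, -0.2, -3.3]
grip_width: 67.6
finger_force: 25.0
```

send_rows(jaw=[0, 0, 0, 0, 0], slide=[[0, 0, 0.2], [0, 0, 0.4], [0, 0, 0.6], [0, 0, 0.8], [0, 0, 1]], turn=[[0, 0, 0], [0, 0, 0], [0, 0, 0], [0, 0, 0], [0, 0, 0]])

```text
t: 19.55
position: [650.5, 110.5, 135.2]
ee_rot: [2.92, 1.159, 0.0]
ft_force: [-0.5, -0.4, -3.9]
grip_width: 67.8
finger_force: 25.0
```

```bash
python3 w.py|tail -3
```

```text
19.7 [650.4 110.5 135.1] [ 0.31 -0.55 -3.48] 67.3
19.75 [650.4 110.5 135.2] [-0.35 -0.09 -3.39] 67.7
19.8 [650.5 110.5 135.3] [-0.23 -0.28 -3.21] 67.4
```

Underside is at about 65, below the rim, with no lateral force, so it is in the well. I'll continue down.

send_rows(jaw=[0, 0, 0, 0, 0], slide=[[0, 0, 0.6], [0, 0, 1.4], [0, 0, 2.2], [0, 0, 3], [0, 0, 3.4]], turn=[[0, 0, 0], [0, 0, 0], [0, 0, 0], [0, 0, 0], [0, 0, 0]])

```text
t: 20.3
position: [649.8, 110.4, 99.7]
ee_rot: [-2.919, -1.159, 0.003]
ft_force: [-0.2, 0.7, -4.0]
grip_width: 67.5
finger_force: 25.0
```

send_rows(jaw=[0, 0, 0, 0, 0], slide=[[0, 0, 0.4], [0, 0, 0.8], [0, 0, 1.1], [0, 0, 1.4], [0, 0, 1.5]], turn=[[0, 0, 0], [0, 0, 0], [0, 0, 0], [0, 0, 0], [0, 0, 0]])

```text
t: 20.8
position: [650.4, 110.5, 85.9]
ee_rot: [-2.92, -1.159, 0.0]
ft_force: [-0.2, -0.2, -4.4]
grip_width: 67.7
finger_force: 25.0
```

```bash
python3 w.py|tail -2
```

```text
21.0 [650.6 110.5  86.5] [ 0.02 -0.41 -3.67] 67.1
21.05 [650.6 110.5  86.5] [-0.24 -0.3  -2.92] 67.9
```

send_rows(jaw=[0, 0, 0, 0, 0], slide=[[0, 0, 0.1], [0, 0, 0.2], [0, 0, 0.3], [0, 0, 0.4], [0, 0, 0.5]], turn=[[0, 0, 0], [0, 0, 0], [0, 0, 0], [0, 0, 0], [0, 0, 0]])

```text
t: 21.55
position: [650.7, 110.5, 82.4]
ee_rot: [2.92, 1.159, 0.001]
ft_force: [-3.5, -0.6, 9.0]
grip_width: 67.3
finger_force: 25.0
```

```bash
python3 w.py|tail -2
```

```text
21.75 [650.7 110.6  82.4] [-2.5  -0.33  4.96] 67.6
21.8 [650.6 110.6  82.4] [-2.94 -0.56  5.42] 67.4
```

Contact came at 82.4, as expected. I'll release, retreat up and check.

send_rows(jaw=[0.5, 1, 1, 1, 1], slide=[[0, 0, 0], [0, 0, 0], [0, 0, 0], [0, 0, 0], [0, 0, -1]], turn=[[0, 0, 0], [0, 0, 0], [0, 0, 0], [0, 0, 0], [0, 0, 0]])

```text
t: 22.3
position: [649.6, 110.4, 90.0]
ee_rot: [-2.919, -1.159, 0.004]
ft_force: [-0.3, -0.3, 0.2]
grip_width: 90.8
finger_force: 0.0
```

send_rows(jaw=[1, 1, 1, 1, 1], slide=[[0, 0, -4], [0, 0, -8], [0, 0, -12], [-4, 0, -14], [-8, 0, -14]], turn=[[0, 0, 0], [0, 0, 0], [0, 0, 0], [0, 0, 0], [0, 0, 0]])

```text
t: 22.8
position: [593.6, 55.5, 235.6]
ee_rot: [2.916, 1.16, 0.012]
ft_force: [0.6, -0.6, -0.5]
grip_width: 92.0
finger_force: 0.0
```

send_rows(jaw=[1, 1, 1, 1, 1], slide=[[-5, 0, 0], [-10, 0, 0], [-12, 0, 0], [-12, 0, 0], [-12, 0, 0]], turn=[[0, 0, 0], [0, 0, 0], [0, 0, 0], [0, 0, 0], [0, 0, 0]])

```text
t: 23.3
position: [505.6, -26.7, 232.2]
ee_rot: [2.92, 1.157, 0.003]
ft_force: [0.3, 0.2, 0.1]
grip_width: 91.7
finger_force: 0.0
```

Run:
```python
from h import *
camera('side');camera('side');shot('scene','s6')
s=state();print(s['t'],s['position'],s['ft_force'])
a=cv2.imread('pics/s6.png')[140:300,80:440]
cv2.imwrite('pics/c6.png',cv2.resize(a,(800,356),interpolation=cv2.INTER_CUBIC))
```

```text
23.45 [505.81081207 -25.95316608 231.28202355] [-0.49520501  0.09403236  0.1697338 ]
```

View pics/c6.png

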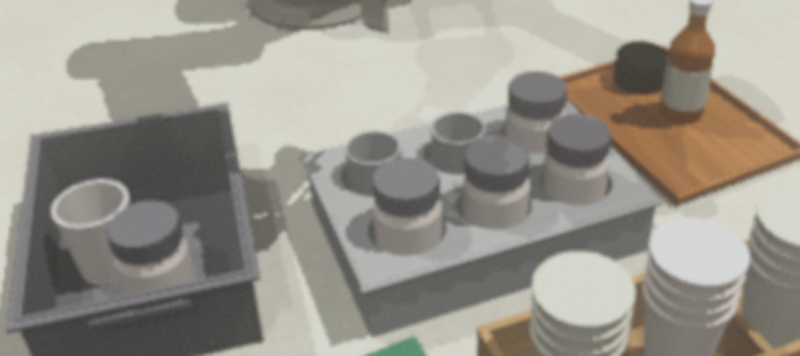

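The light jar stands upright in the tub at (150,240). All four jars sit level in the caddy, with the spare at (577,155), and the bystanders look undisturbed. I'm handing in.

```bash
python3 -c "
from workcell import close_job;print(close_job())"
```

```text
the job is handed in; nothing more can be done
None
```

I handed the job in at about 23 s on the robot clock. The light jar (about 0.9 N, against 3.5 N for a full one) stands upright in the tub, the spare is home in the well it left, and the last picture shows the other three jars in the caddy and the bystanders undisturbed; the hand-in returned no verdict.

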